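# Spring check of a tilting mirror mount

## Robot

A 7-joint arm with a two-finger parallel gripper is mounted at the origin on a cart in front of the work surface, level with it; the furniture and walls round the work are solid. World frame = base frame: x ahead of the robot, y to its left, z up, the work surface at z = 0. Lengths are in m, angles in rad, forces in N, time in s.
With the tool pointing down it reaches from about 0.35 to 0.9 m from the base axis. Payload 8.1 kg.
Tool frame: the origin (TCP) lies midway between the tips of the shut fingers; the grasp point (between the pads) lies 19 mm behind it; x points along the fingers, z is the direction in which the jaws open and shut, and the axes are right-handed (so a half turn about x gives the same grasp; the last joint's range is limited). The gripper opens to 92 mm and grips with 3 to 60 N. Pads are 19 mm wide; open, the fingers measure 130 mm over their backs; the gripper's body (75 mm by 190 mm) begins 47 mm behind the grasp point.
Start: joints at [1.17, 0.434, 0.025, 1.573, -0.012, 1.134, -0.075], TCP at [0.183, -0.598, 0.205] pointing down, gripper open.
Joint ranges: [-2.62, 2.62], [-0.44, 2.09], [-1.27, 1.32], [0.08, 2.57], [-1.32, 4.46], [0.12, 2], [-2.74, 2.74]. Speed limits (rad/s): [2.22, 2.22, 3.01, 3.01, 3.14, 3.14, 3.14].

## Interface

Orientations are given as a rotation vector (axis times angle).
In Python, from cell import arm, optics, finder gives the robot as it stands.
- The arm moves only by the tool send_rows, never from a script. Its argument "rows" is a list that holds one entry, the list of rows, each a list of 7 numbers: the shift along the tool's x, y, z in mm, then the turn, a rotation vector about the tool's x, y, z in degrees, then the opening in per cent of the stroke, from 0 (shut) to 100 (fully open). A call has exactly 8 rows; each row is the pose to reach, as a shift and turn from the pose commanded when the call began, along the tool's axes at that moment; what a row does not reach only later rows make up. A row lasts 1/10 s, in which the tool goes at most 50 mm and 8.59 degrees, less where a joint would pass 70% of its speed; a pose out of reach is approached as far as the arm can. A call with a gripper value outside its range is refused whole. The fingers move at their own pace and stop on an object; "grip_force" is the grip in N (left out, the last holds). Time passes only in rows, so rows that repeat a pose let the fingers close, or fill a call up. It gives the time, the measured TCP pose, the force and the opening at its end, in the units of the state.
- arm.observe(): the state, without advancing time (a new reading comes with each control period).
- optics.get_image(name): name is "scene" or "side" or "wrist"; returns (picture, depth): 400x640x3 uint8, red, green, blue; 400x640 float32, m along the optical axis (not along the pixel's ray), 0 where there is no reading.
- optics.get_calibration(name): a dict with "camera_matrix" (3x3 intrinsics, pixels), "position" and "orientation" of the camera in the world; the wrist camera has in their place "T_tool_cam" (4x4, takes a point from camera to tool coordinates, whose origin is the TCP and whose axes are the tool frame's). Camera axes: x right, y up, looking along -z (the intrinsics and any distortion apply to the point x, -y, -z); pixel columns grow to the right and rows downward; lengths in m; the calibration is good to about 2 mm. A picture is of the moment at which its call begins: read the wrist's pose just before it. get_calibration takes no time and is no camera call.
- arm.sign_off(): hands the job in, once; it reports no verdict.
Trained networks look in the newest picture that a camera, given by its name, has taken for a name from the list of things; names that differ only in an ending like _2 or _b are one class to them, and where a whole thing is asked for, a point or a joint stands for the part that bears it (a point fixed in the world has none). Each returns a list of dicts, best first, with "confidence" (0 to 1); they miss things now and then, are a little off and sometimes report something else, mostly with a low value. They report only what shows in the picture. A call takes as long as a camera call.
- finder.search_frame(camera, thing): "bbox" ([left, top, width, height] in pixels, round what is visible of it).
- finder.regions_of(camera, thing): "region" (400x640 bool, what is visible of it) and "bbox" ([left, top, width, height] in pixels, round what is visible of it).
- finder.place_of(camera, thing): "xy" ([column, row] in pixels: a listed point, or the origin of a listed thing).
The state is a dict: "clock": time; "joints": joint angles; "dq": joint speeds; "joint_efforts": joint torques, N m; "position": TCP position; "ee_rot": TCP orientation; "force": force on the tool from outside, world axes, zero at the start; "ft_torque": the same for the moment, N m; "width": opening from 0.0 (shut) to 1.0 (fully open).
Only numpy, scipy, OpenCV 4.12 (cv2) and the standard library are available. Lean on these libraries where they do the work, as an engineer would, in place of code of your own. Each camera call takes 0.05 s, during which the arm holds its last target.

## Task

Check the return spring of the mirror mount: with the fingertips, press the orange pad at the corner of the tilt plate down until the gauge's pointers stand in the green mark, keep it there for a moment, then let the plate spring fully back and move clear, so that the red drag pointer is left standing in the green mark. Do not push past the green, do not touch the mirror disc or the gauge, and leave the loose things on the bench where they lie.

Things in the scene. Friction and masses are not known exactly. Their poses are not given: they have to be found in the camera images.
- mount: Spring-backed mirror mount, screwed to the bench: grey base 260x176x10 mm carrying a 150 mm square bare-metal tilt plate (top face 50 mm above the bench), a round mirror in its middle and a white dial gauge behind it. Origin: on the bench, under the middle of the tilt plate; x points from the plate to the gauge (the base spans x -88..172 mm, y -88..88 mm), z up.
- pad_top (a point): Top centre of the orange domed pad (28 mm across, 11 mm high) on the one sprung corner of the tilt plate, at x -62, y -62 mm in the mount's frame, 61 mm above the bench at rest. It is the place to press, straight down; it goes down about 8.8 mm per 0.1 rad of the plate (22 mm at most) and moves with the plate. The edge of the mirror is 29 mm from the pad's rim, and stands 6 to 7 mm below the pad's top.
- mirror: Round mirror disc, 90 mm across, in the middle of the tilt plate, 54 mm above the bench; not to be touched. Origin: centre of its underside.
- tilt_plate (a joint): Tilt of the plate about its diagonal, rad: 0 at rest (spring-loaded against a stop), grows as the orange pad is pressed, 0.25 at the end of travel. It springs back when released. The push needed at the pad is about 3 N to start and 9 N at full travel.
- gauge: White dial, 120 mm across with a dark rim, on a post behind the plate; its centre is 92 mm above the bench at x 140, y 25 mm in the mount's frame, highest point about 138 mm. It leans back 45 degrees, facing the plate and upward. Not to be touched. Origin: centre of the dial face; its z axis is the face's normal, its x axis points up the face.
- black_hand (a joint): Angle of the black pointer, rad, clockwise from the first tick (upper left) of the scale (last tick: 2.5). It is geared to the plate: always 10 times the plate's tilt, so it goes back to 0 with the plate.
- red_hand (a joint): Angle of the red drag pointer, rad, on the same scale. It starts a little ahead of the black one; the black pointer pushes it along from behind (they then read the same) and leaves it standing at the highest reading. Nothing brings it back, so an overshoot cannot be undone.
- green_mark (a joint): Angle of the middle of the green mark on the dial, rad, on the same scale; it stays put through the run, and differs from run to run. The mark reaches 0.25 rad to either side of this angle.
- black_hand_tip (a point): Point on the black pointer, 44 mm from the dial's centre.
- red_hand_tip (a point): Point on the red pointer, 44 mm from the dial's centre.
- mark_mid (a point): Middle of the green mark (an arc about 22 mm long, 12 mm wide), 44 mm from the dial's centre.
- loupe: A bystander, loose: black cone-shaped eye loupe, 41x41x34 mm. Origin: centre of its underside.
- brush: A bystander, loose: wooden-handled brass brush, 128x158x25 mm. Origin: centre of its underside.
- dividers: A bystander, loose: steel spring dividers lying flat, 128x84x9 mm. Origin: centre of its underside.
- pencil: A bystander, loose: red pencil lying flat, 73x131x8 mm. Origin: centre of its underside.
- wax_tin: A bystander, loose: round red-lidded tin, the one beside the mount (a like tin at the back of the bench is fixed), 68x68x24 mm. Origin: centre of its underside.
- cork: A bystander, loose: brown cork block, 57x77x32 mm. Origin: centre of its underside.
- corner_pad: The orange pad itself. Origin: centre of its underside, 50 mm above the bench at rest.

How it is judged:
By the outcome, as a careful person would: the job done as asked, in the order asked, and still so for the second after the job is handed in, with the robot touching nothing.
It also fails if it takes over 38 s, if anything falls off the work surface, if the arm or the gripper's body presses on something with over 40 N, if the wrist force passes 120 N, or if a joint passes its speed limit or range.

## Working session

There is one attempt and no reset: what is moved stays moved. The work goes in short steps, Python scripts to look and compute and a tool call to move; the robot and the scene stay as the last step left them, time stands still between calls to the robot, and variables do not carry over. Pictures are saved under pics/ and viewed, and the job is handed in when it is done.

Besides the shell and the picture viewer there is one more tool, called after "Emit:" as name(argument=value, ...), one argument or row to a line, values as JSON. send_rows: Moves the arm, as the interface text tells. Its arguments: {"type":"object","properties":{"rows":{"type":"array"},"grip_force":{"type":"number"}},"required":["rows"]}

```bash
mkdir -p pics; ls
cat > h.py <<'E'
import numpy as np, cv2
from cell import arm, optics, finder
from scipy.spatial.transform import Rotation as R
def calib(n,state=None):
    c=optics.get_calibration(n); K=np.array(c["camera_matrix"])
    if "T_tool_cam" in c:
        s=state or arm.observe(); T=np.eye(4);T[:3,:3]=R.from_rotvec(s["ee_rot"]).as_matrix();T[:3,3]=s["position"]
        return K,T@np.array(c["T_tool_cam"]),c
    T=np.eye(4);o=np.array(c["orientation"],float)
    T[:3,:3]=o if o.shape==(3,3) else R.from_rotvec(o).as_matrix() if o.size==3 else R.from_quat(o).as_matrix()
    T[:3,3]=c["position"];return K,T,c
def deproj(K,T,u,v,d):
    p=np.array([(u-K[0,2])/K[0,0]*d,-(v-K[1,2])/K[1,1]*d,-d]);return T[:3,:3]@p+T[:3,3]
def ray(K,T,u,v):
    return T[:3,3],T[:3,:3]@np.array([(u-K[0,2])/K[0,0],-(v-K[1,2])/K[1,1],-1.])
def onz(K,T,u,v,z):
    o,d=ray(K,T,u,v);return o+d*(z-o[2])/d[2]
def proj(K,T,p):
    q=T[:3,:3].T@(np.asarray(p)-T[:3,3]);return np.array([K[0,2]+K[0,0]*q[0]/-q[2],K[1,2]-K[1,1]*q[1]/-q[2]])
E
python3 - <<'E'
from h import *
print(arm.observe())
for n in ["scene","side","wrist"]:
    im,d=optics.get_image(n); cv2.imwrite(f"pics/{n}0.png",im[:,:,::-1]); np.save(f"pics/{n}0.npy",d)
    print(n,optics.get_calibration(n))
    for t in ["pad_top","mirror","gauge","mark_mid","red_hand_tip","black_hand_tip"] if n!="wrist" else []:
        print(t,[(np.round(r["xy"],1),round(r["confidence"],2)) for r in finder.place_of(n,t)][:2])
E
```

```text
pics
{'clock': 0.0, 'joints': array([ 1.17041218,  0.43524061,  0.0249867 ,  1.57408525, -0.01160686,
        1.13399982, -0.0750887 ]), 'dq': array([ 1.47044131e-05,  2.88424877e-04, -3.35658917e-04,  1.05575500e-03,
       -1.12303831e-05, -6.57438373e-04,  6.53771666e-05]), 'joint_efforts': array([-2.82455294e-04, -6.67845941e+01,  9.84624512e-01, -3.14461684e+01,
       -6.06983900e-02,  4.30359878e-02,  1.41128753e-04]), 'position': array([ 0.18315489, -0.59699504,  0.20463879]), 'ee_rot': array([ 0.98802825,  1.3368481 , -0.98665926]), 'force': array([ 0.10977907, -0.17154957,  0.11530608]), 'ft_torque': array([ 0.02592213, -0.00093297, -0.00353207]), 'width': 0.9995510909211786}
scene {'camera_matrix': array([[386.14121737,   0.        , 326.05087428],
       [  0.        , 386.14121737, 199.21692302],
       [  0.        ,   0.        ,   1.        ]]), 'position': array([-0.05745627,  0.29806598,  0.54958158]), 'orientation': array([ 0.60058108, -0.96999673, -1.8537522 ])}
pad_top [(array([380.1, 192.5]), 0.46)]
mirror [(array([341.3, 195.7]), 0.56), (array([409.2, 182.3]), 
[... 564 characters left out ...]
[314.9, 221.3]), 0.66)]
gauge [(array([357.1, 194.5]), 0.92)]
mark_mid [(array([370.3, 184.9]), 0.56)]
red_hand_tip [(array([356.4, 181.2]), 0.48)]
black_hand_tip []
wrist {'camera_matrix': array([[320.04707915,   0.        , 318.5666521 ],
       [  0.        , 320.04707915, 196.69159361],
       [  0.        ,   0.        ,   1.        ]]), 'T_tool_cam': array([[ 9.65209315e-04,  2.83281608e-01, -9.59036287e-01,
        -1.78232616e-01],
       [ 5.17802060e-04,  9.59036463e-01,  2.83282181e-01,
         7.62443773e-02],
       [ 9.99999400e-01, -7.70017565e-04,  7.78987128e-04,
         1.93041550e-03],
       [ 0.00000000e+00,  0.00000000e+00,  0.00000000e+00,
         1.00000000e+00]])}
```

View pics/scene0.png

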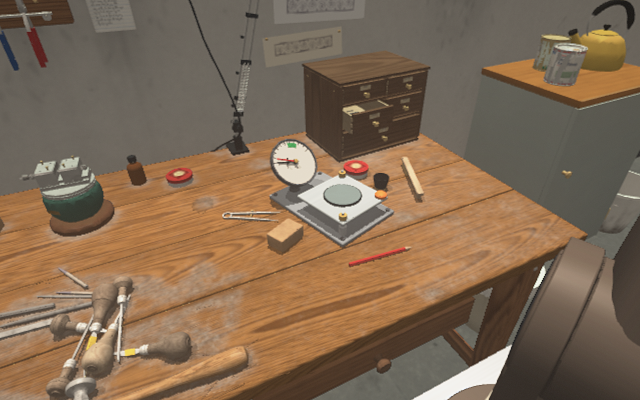

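View pics/side0.png

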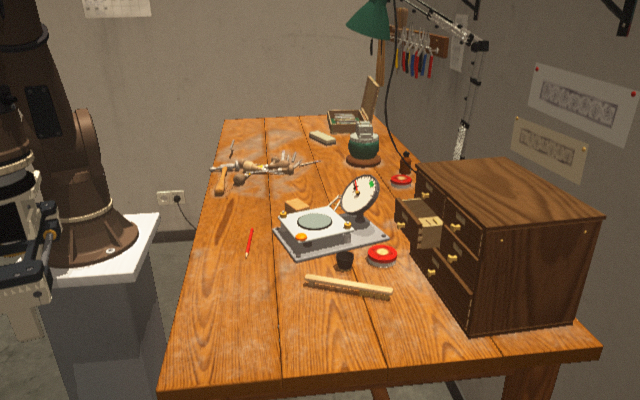

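View pics/wrist0.png

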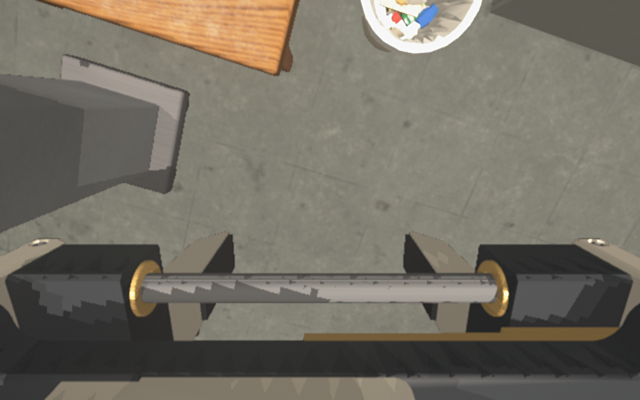

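Run:
```python
import cv2
a=cv2.imread("pics/scene0.png")[110:240,240:440];cv2.imwrite("pics/scz.png",cv2.resize(a,None,fx=4,fy=4,interpolation=2))
a=cv2.imread("pics/side0.png")[150:270,260:420];cv2.imwrite("pics/siz.png",cv2.resize(a,None,fx=5,fy=5,interpolation=2))
```

```text
(no output)
```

View pics/scz.png

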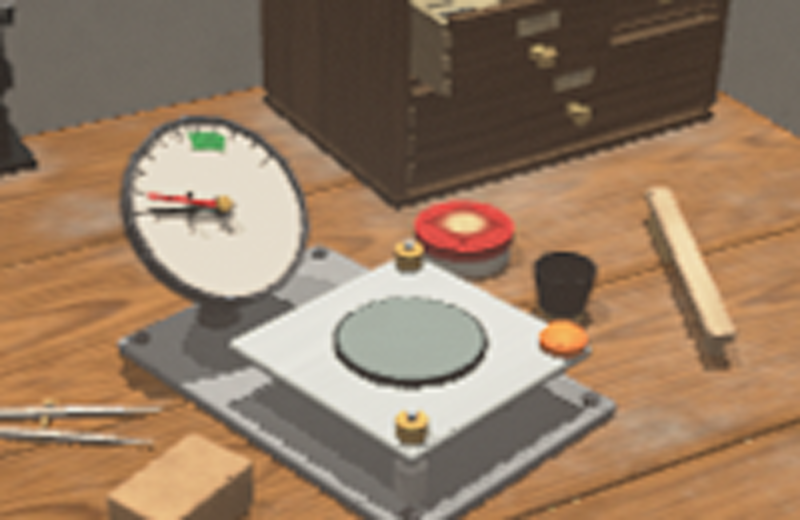

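View pics/siz.png

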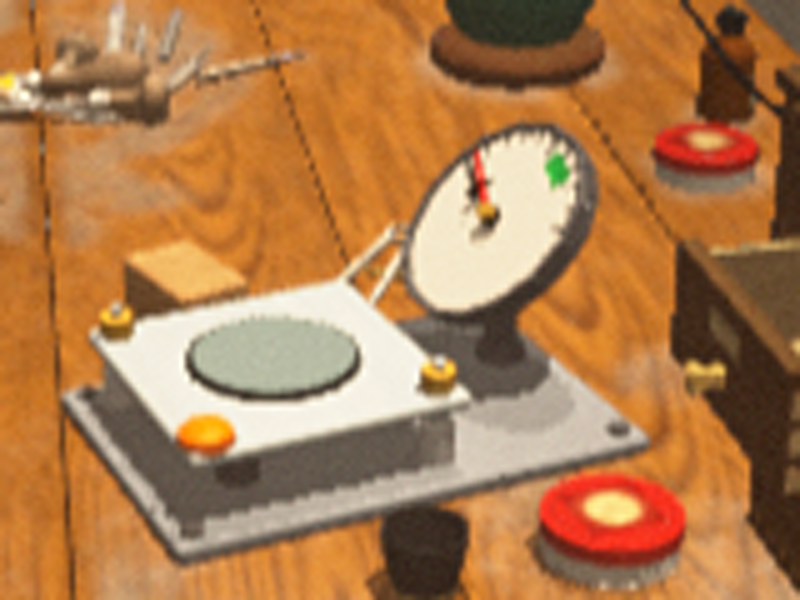

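```bash
cat > fit.py <<'E'
from h import *
from scipy.optimize import least_squares
# features: (cam,u,v,mount xyz)
feats=[]
cen={}
for n in ["scene","side"]:
    im=cv2.imread(f"pics/{n}0.png"); hsv=cv2.cvtColor(im,cv2.COLOR_BGR2HSV)
    def cc(m,box):
        mm=np.zeros_like(m);x0,x1,y0,y1=box;mm[y0:y1,x0:x1]=m[y0:y1,x0:x1];v,u=np.nonzero(mm);return u.mean(),v.mean(),len(u)
    o=cv2.inRange(hsv,(5,170,150),(18,255,255)); g=cv2.inRange(hsv,(45,100,60),(80,255,255))
    bo=(372,390,186,200) if n=="scene" else (292,310,230,244); bg=(282,300,138,152) if n=="scene" else (364,378,176,192)
    po=cc(o,bo);pg=cc(g,bg);print(n,po,pg);cen[n]=(po,pg)
f={"scene":[(cen["scene"][0][:2],(-.062,-.062,.057)),((342.7,194.5),(0,0,.054)),((342.2,217.0-0.5),None),((296,161.3),(.140,.025,.092)),(cen["scene"][1][:2],None)],
   "side":[(cen["side"][0][:2],(-.062,-.062,.057)),((314.8,221.3),(0,0,.054)),((357.2,192.5),(.140,.025,.092))]}
C={n:calib(n)[:2] for n in f}
def M(p):
    c,s=np.cos(p[2]),np.sin(p[2]);T=np.eye(4);T[:2,:2]=[[c,-s],[s,c]];T[:2,3]=p[:2];return T
def res(p):
    T=M(p);r=[]
    for n in f:
        for uv,q in f[n]:
            if q: r+=list(proj(*C[n],(T@np.array([*q,1]))[:3])-uv)
    return r
p0=onz(*C["side"],314.8,221.3,.054)
best=min((least_squares(res,[p0[0],p0[1],a],loss="soft_l1") for a in np.arange(-3,3,.7)),key=lambda s:s.cost)
p=best.x;print("mount",p,"yaw deg",np.degrees(p[2]));print(np.round(res(p),1))
T=M(p);pad=(T@[-.062,-.062,.061,1])[:3];print("pad",pad, [onz(*C[n],*cen[n][0][:2],.057) for n in C])
# dial
s=np.sqrt(.5); G=T@np.array([[s,0,-s,.140],[0,-1,0,.025],[s,0,s,.092],[0,0,0,1]]); # x up face (leaning back), z normal toward -x,+z
G[:3,1]=np.cross(G[:3,2],G[:3,0]); 
def ang(n,u,v):
    o,d=ray(*C[n],u,v);t=((G[:3,3]-o)@G[:3,2])/(d@G[:3,2]);q=o+t*d-G[:3,3];x,y=q@G[:3,0],q@G[:3,1]
    return np.degrees(np.arctan2(y,x)),np.hypot(x,y)*1000   # ccw positive seen from front
for n,pts in {"scene":{"green":cen["scene"][1][:2],"black":(240+140/4,110+212/4),"red":(240+150/4,110+195/4),"hub":(240+224/4,110+204/4)},
  "side":{"green":cen["side"][1][:2],"red":(260+478/5,150+155/5),"black":(260+474/5,150+182/5),"hub":(260+487/5,150+212/5)}}.items():
    for k,uv in pts.items(): print(n,k,ang(n,*uv))
np.savez("fit.npz",p=p,pad=pad,G=G)
s=arm.observe();print(R.from_rotvec(s["ee_rot"]).as_matrix().round(3), s["clock"])
E
python3 fit.py
```

```text
scene (np.float64(380.39130434782606), np.float64(195.6086956521739), 23) (np.float64(291.5357142857143), np.float64(144.60714285714286), 28)
side (np.float64(300.3939393939394), np.float64(237.93939393939394), 33) (np.float64(370.9130434782609), np.float64(183.52173913043478), 23)
mount [ 0.58569562 -0.06828193  0.29302276] yaw deg 16.78896717778845
[ 0.8 -2.6  0.3 -0.9 -1.1  0.1 -0.4 -2.8 -1.3 -0.9  0.6  1. ]
pad [ 0.5442469  -0.14554774  0.061     ] [array([ 0.53601756, -0.13786682,  0.057     ]), array([ 0.54395274, -0.15891447,  0.057     ])]
scene green (np.float64(-20.492212080837064), np.float64(44.018506929723536))
scene black (np.float64(73.24162500771436), np.float64(53.2977063657529))
scene red (np.float64(60.369508803723356), np.float64(45.27477411193564))
scene hub (np.float64(-95.10410838678962), np.float64(3.349216936055659))
side green (np.float64(-20.870067469002674), np.float64(44.77870484584227))
side red (np.float64(61.579380520851174), np.float64(50.0505194929039))
side black (np.float64(70.99431314886816), np.float64(32.5983313398752))
side hub (np.float64(67.27239578288012), np.float64(4.8207867339453765))
[[-0.     0.956  0.293]
 [-0.     0.293 -0.956]
 [-1.    -0.     0.   ]] 0.75
```

Emit:
send_rows(
  rows=[
    [[2,32,-22,-5.5,0,0,0],[4,66,-45,-11,0,0,0],[6,100,-68,-17,0,0,0],[8,135,-92,-23,0,0,0],[10,170,-116,-29,0,0,0],[12,205,-140,-34,0,0,0],[14,240,-164,-40,0,0,0],[16,275,-188,-45,0,0,0]],
  ],
  grip_force=20,
)

```text
clock: 1.55
position: [0.392, -0.3358, 0.1897]
ee_rot: [0.379, 1.537, -0.38]
force: [1.4, -0.6, 0.2]
width: 0.351
```

```bash
cat > go.py <<'E'
from h import *
import sys
def rel(target,yawz):
    s=arm.observe();Rm=R.from_rotvec(s["ee_rot"]).as_matrix()
    d=Rm.T@(np.array(target)-s["position"])*1000
    zc=np.degrees(np.arctan2(Rm[1,2],Rm[0,2]));
    print("t",s["clock"],"pos",s["position"].round(4),"F",s["force"].round(2),"w",round(s["width"],2)); print(Rm.round(3).tolist());print("shift mm",d.round(1),"turn about x",round(zc-yawz,2))
if __name__=="__main__":
    rel([float(a) for a in sys.argv[1:4]],-28.2)
E
python3 go.py 0.544 -0.147 0.15
```

```text
t 1.55 pos [ 0.392  -0.3358  0.1897] F [ 1.39 -0.6   0.16] w 0.35
[[0.001, 0.465, 0.885], [-0.001, 0.885, -0.465], [-1.0, -0.0, 0.001]]
shift mm [ 39.6 237.8  46.7] turn about x 0.49
```

Emit:
send_rows(
  rows=[
    [[4,36,7,0,0,0,0],[8,72,14,0,0,0,0],[13,108,21,0,0,0,0],[18,144,28,0,0,0,0],[23,180,35,0,0,0,0],[28,212,42,0,0,0,0],[30,238,47,0,0,0,0],[30,238,47,0,0,0,0]],
  ],
)

```text
clock: 2.35
position: [0.5464, -0.1444, 0.1593]
ee_rot: [0.38, 1.537, -0.376]
force: [0.5, -0.2, -0.3]
width: 0.004
```

Run:
```python
from h import *
s=arm.observe()
im,d=optics.get_image("wrist");cv2.imwrite("pics/w1.png",im[:,:,::-1]);np.save("pics/w1.npy",d)
K,T,_=calib("wrist",s);print(s["position"],s["width"],s["clock"],s["force"])
np.savez("w1.npz",K=K,T=T)
for t in ["pad_top","mirror"]:
  for r in finder.place_of("wrist",t)[:2]:print(t,r["xy"],r["confidence"],onz(K,T,*r["xy"],.061 if t=="pad_top" else .054))
hsv=cv2.cvtColor(im,cv2.COLOR_RGB2HSV);m=cv2.inRange(hsv,(5,150,100),(22,255,255));n,l,st,c=cv2.connectedComponentsWithStats(m)
for i in range(1,n):
  if st[i,4]>150: print(st[i],c[i],onz(K,T,*c[i],.056),d[int(c[i][1]),int(c[i][0])],deproj(K,T,*c[i],d[int(c[i][1]),int(c[i][0])]))
im,d=optics.get_image("scene");cv2.imwrite("pics/s1.png",im[:,:,::-1])
im,d=optics.get_image("side");cv2.imwrite("pics/d1.png",im[:,:,::-1])
```

```text
[ 0.54638113 -0.14444072  0.15925684] 0.004429806230245312 2.35 [ 0.48067885 -0.19431504 -0.26877975]
pad_top [317.2, 195.5] 0.88 [ 0.54379743 -0.14887779  0.061     ]
mirror [318.5, 92.0] 0.84 [ 0.5859397  -0.07074594  0.054     ]
[    0     0   220   191 22779] [93.3142807  68.66473506] [0.43042574 0.03100581 0.056     ] 0.31651503 [ 0.39950853  0.05344438 -0.00148203]
[498   0  27  12 182] [512.00549451   3.67582418] [ 0.74988703 -0.08263101  0.056     ] 0.299368 [ 7.83517474e-01 -8.33679371e-02 -4.01795564e-04]
[531   0  28  41 408] [546.04411765  15.37254902] [ 0.77105062 -0.10288788  0.056     ] 0.301468 [ 8.08452894e-01 -1.07621935e-01  2.92007151e-04]
[573   0  44  61 750] [600.8    23.788] [ 0.80773836 -0.12878348  0.056     ] 0.30417898 [ 8.53060077e-01 -1.38785383e-01 -5.35935531e-04]
[606   0  18  22 252] [613.88095238   9.10714286] [ 0.81932959 -0.12317822  0.056     ] 0.3014528 [ 0.86769514 -0.13218874 -0.00138712]
[507  18  24  35 350] [519.60571429  38.28857143] [ 0.74759201 -0.10913648  0.056     ] 0.30823854 [ 0.78116452 -0.11525385 -0.00108466]
[490 116  41  41 277] [510.05415162 135.81949458] [ 0.71656634 -0.17989679  0.056     ] 0.30950126 [ 0.73188117 -0.1913794   0.02395883]
[303 177  30  29 621] [317.63123994 190.83252818] [ 0.54551285 -0.14640018  0.056     ] 0.28820497 [ 0.54597068 -0.14555223  0.05954118]
[249 197  33  42 410] [265.29512195 217.69756098] [ 0.49007382 -0.14680548  0.056     ] 0.35966206 [ 0.47151132 -0.16051767 -0.00092251]
[445 203  28  52 531] [456.81167608 229.913371  ] [ 0.64436739 -0.24121     0.056     ] 0.36784938 [ 0.657854   -0.27625857 -0.00484406]
[176 210  18  23 204] [184.44607843 219.51960784] [ 0.42202777 -0.11331734  0.056     ] 0.35943085 [ 3.90197940e-01 -1.20158286e-01 -7.07641274e-05]
[484 303  24  37 330] [494.74545455 319.30909091] [ 0.64379088 -0.35269525  0.056     ] 0.39844593 [ 0.65656885 -0.40924017 -0.00218428]
```

View pics/w1.png

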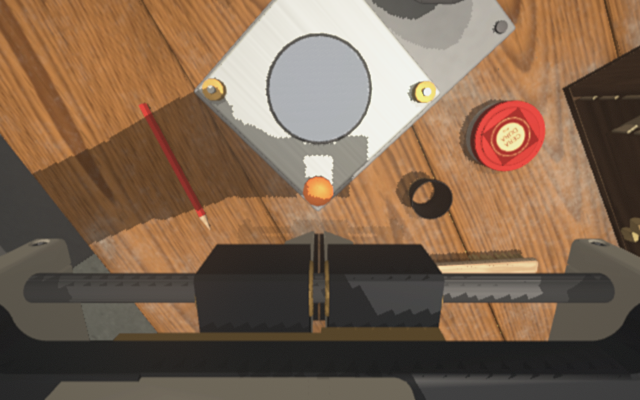

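View pics/s1.png

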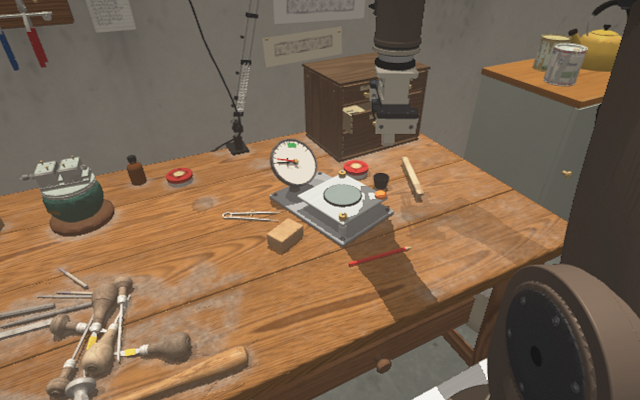

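View pics/d1.png

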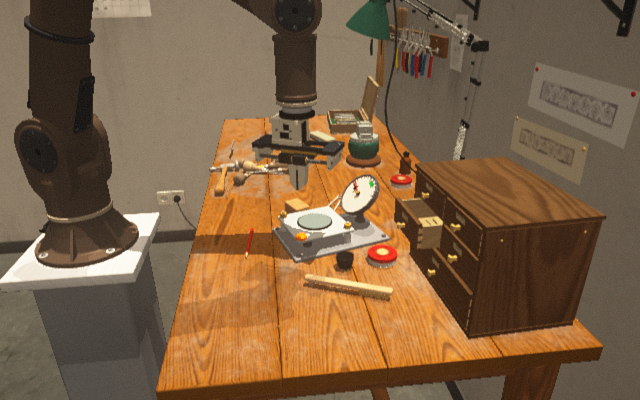

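Emit:
send_rows(
  rows=[
    [[10,-3,0,0,0,0,0],[25,-3,0,0,0,0,0],[40,-3,0,0,0,0,0],[55,-3,0,0,0,0,0],[70,-3,0,0,0,0,0],[82,-3,0,0,0,0,0],[89,-3,0,0,0,0,0],[91,-3,0,0,0,0,0]],
  ],
)

```text
clock: 3.4
position: [0.5421, -0.1518, 0.0675]
ee_rot: [0.383, 1.538, -0.383]
force: [0.0, -0.0, -0.4]
width: 0.004
```

```bash
cat > look.py <<'E'
from h import *
import sys
tag=sys.argv[1]
s=arm.observe();print(s["clock"],s["position"].round(4),s["force"].round(2))
im,d=optics.get_image("scene");a=im[130:210,260:410];b,d=optics.get_image("side");b=b[150:270,250:420]
w,_=optics.get_image("wrist")
A=cv2.resize(a,(600,320),interpolation=2);B=cv2.resize(b,(396,280),interpolation=2);W=cv2.resize(w[120:320,180:460],(392,280),interpolation=2)
o=np.zeros((600,790,3),np.uint8);o[:320,:600]=A;o[320:,:396]=B;o[320:,396:788]=W
cv2.imwrite(f"pics/{tag}.png",o[:,:,::-1])
E
python3 look.py l1
```

```text
3.4 [ 0.5421 -0.1518  0.0675] [ 0.04 -0.04 -0.4 ]
```

View pics/l1.png

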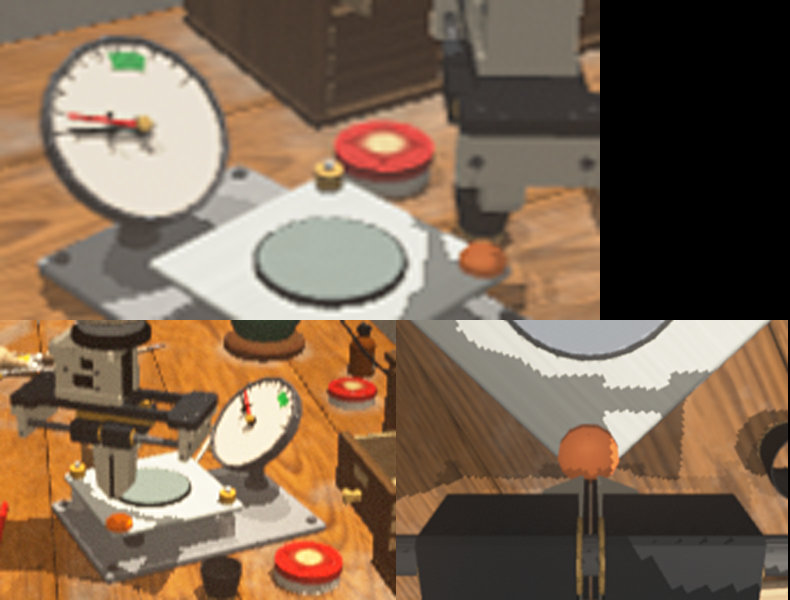

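Run:
```python
from h import *
s=arm.observe();p=s["position"];print(s["clock"],p,s["force"])
for n in ["scene","side"]:
    K,T,_=calib(n);print(n,"tcp",proj(K,T,p),"padtop",proj(K,T,[.5447,-.147,.061]))
    im,d=optics.get_image(n);cv2.imwrite(f"pics/{n}2.png",im[:,:,::-1])
    u,v=proj(K,T,p).round().astype(int)
    for dv in range(-16,18,2): 
        print(v+dv,im[v+dv,u],round(float(d[v+dv,u]),3),deproj(K,T,u,v+dv,d[v+dv,u]).round(4))
s=arm.observe();K,T,_=calib("wrist",s);im,d=optics.get_image("wrist");print("w tcp",proj(K,T,p))
for v in range(196,244,3): print(v,im[v,318],d[v,318],deproj(K,T,318,v,d[v,318]).round(4))
```

```text
3.55 [ 0.54303979 -0.15163547  0.06877627] [-0.43989172 -0.15728105 -0.1818484 ]
scene tcp [384.1649267  188.25989881] padtop [381.78219637 191.25415946]
172 [123 115 101] 0.755 [ 0.4735 -0.0953  0.1636]
174 [123 115 101] 0.757 [ 0.4727 -0.0952  0.1595]
176 [122 114 100] 0.84 [ 0.5287 -0.1372  0.1131]
178 [122 115 101] 0.846 [ 0.5309 -0.1393  0.1063]
180 [116 109  97] 0.847 [ 0.529  -0.1385  0.1024]
182 [73 67 60] 0.981 [ 0.6194 -0.2063  0.0274]
184 [58 51 45] 0.987 [ 0.6214 -0.2085  0.0196]
186 [56 50 44] 0.987 [ 0.6185 -0.2069  0.0156]
188 [71 62 51] 0.996 [ 0.6222 -0.2103  0.0064]
190 [120  94  67] 1.001 [ 6.228e-01 -2.114e-01 -5.000e-04]
192 [173  98  58] 0.886 [ 0.5425 -0.1518  0.0588]
194 [156  90  54] 0.879 [ 0.5355 -0.1471  0.0589]
196 [151  86  51] 0.879 [ 0.5328 -0.1457  0.0554]
198 [128  85  62] 0.879 [ 0.5308 -0.1447  0.0515]
200 [108  98  88] 0.886 [ 0.5333 -0.1471  0.0436]
202 [123  89  61] 0.96 [ 0.5798 -0.1828 -0.0025]
204 [119  91  67] 0.95 [ 0.5708 -0.1767 -0.0009]
side tcp [299.59370589 232.0808282 ] padtop [300.20714108 233.97883779]
216 [137 120  94] 1.019 [ 0.54
[... 1021 characters left out ...]
[194 108  63] 0.19825606 [ 0.5504 -0.1396  0.0586]
208 [199 112  65] 0.19886093 [ 0.5495 -0.1413  0.0585]
211 [203 115  66] 0.19694081 [ 0.549  -0.1424  0.0609]
214 [199 111  63] 0.19887927 [ 0.5478 -0.1445  0.0596]
217 [195 108  61] 0.19883443 [ 0.547  -0.1461  0.0601]
220 [193 106  60] 0.19881043 [ 0.5462 -0.1476  0.0607]
223 [191 104  59] 0.20073786 [ 0.545  -0.1498  0.0594]
226 [187 101  56] 0.2022927 [ 0.5439 -0.1519  0.0585]
229 [183  99  56] 0.20074704 [ 0.5433 -0.153   0.0604]
232 [150  83  48] 0.20485628 [ 0.5417 -0.156   0.0572]
235 [91 57 39] 0.16756132 [ 0.5478 -0.1446  0.0922]
238 [95 79 66] 0.16412036 [ 0.5478 -0.1447  0.0958]
241 [93 77 62] 0.16087371 [ 0.5477 -0.1448  0.0993]
```

Run:
```python
import cv2,numpy as np
a=cv2.imread("pics/side2.png")[170:250,250:370];a=cv2.resize(a,None,fx=5,fy=5,interpolation=0)
b=cv2.imread("pics/scene2.png")[130:210,340:440];b=cv2.resize(b,None,fx=4,fy=4,interpolation=0)
cv2.imwrite("pics/z1.png",a);cv2.imwrite("pics/z2.png",b)
```

```text
(no output)
```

View pics/z1.png

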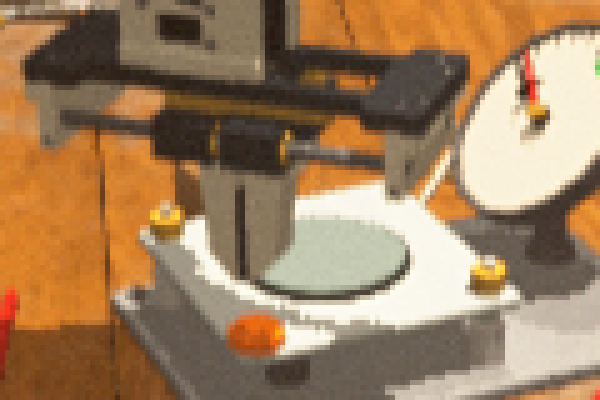

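View pics/z2.png

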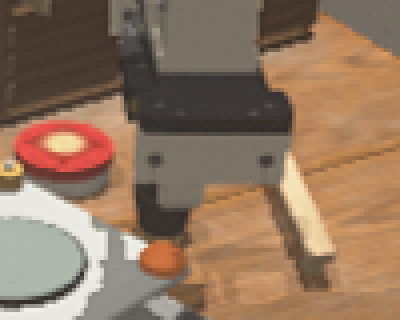

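Emit:
send_rows(
  rows=[
    [[0,2,0,0,0,0,0],[1,4,0,0,0,0,0],[3,5,0,0,0,0,0],[5,5,0,0,0,0,0],[7,5,0,0,0,0,0],[9,5,0,0,0,0,0],[11,5,0,0,0,0,0],[12,5,0,0,0,0,0]],
  ],
)

```text
clock: 4.5
position: [0.5449, -0.1472, 0.0562]
ee_rot: [0.382, 1.537, -0.383]
force: [0.2, -1.0, 0.1]
width: 0.001
```

```bash
python3 look.py l2
```

```text
4.5 [ 0.5449 -0.1472  0.0562] [ 0.24 -1.    0.11]
```

View pics/l2.png

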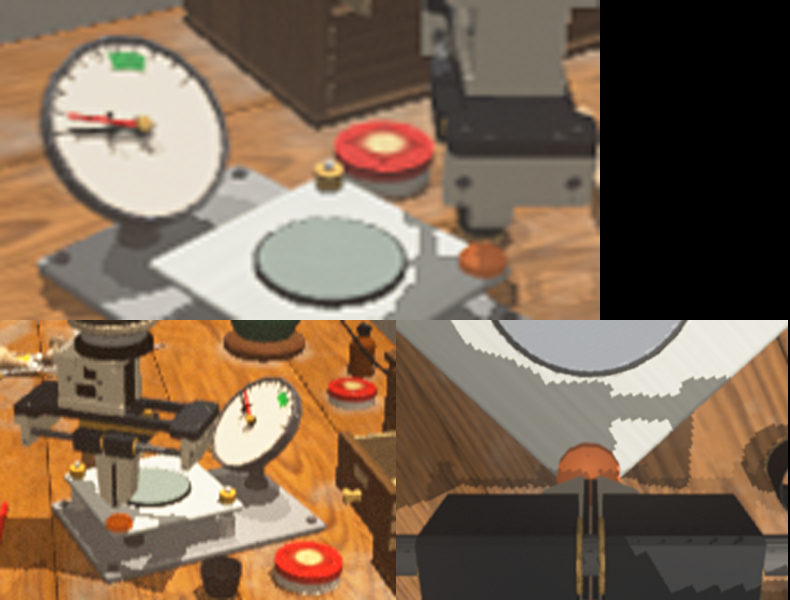

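Run:
```python
from h import *
n="side";K,T,_=calib(n);s=arm.observe();im,d=optics.get_image(n);print(s["position"])
H,W=d.shape
v,u=np.mgrid[150:262,240:370];u=u.ravel();v=v.ravel();dd=d[v,u];P=np.array([deproj(K,T,a,b,c) for a,b,c in zip(u,v,dd)])
Rm=R.from_rotvec(s["ee_rot"]).as_matrix();Q=(P-s["position"])@Rm*1000
ok=(abs(Q[:,1])<45)&(abs(Q[:,2])<110)&(P[:,2]>.066)&(dd>0)
for lo in range(-110,110,10):
    k=ok&(Q[:,2]>=lo)&(Q[:,2]<lo+10)
    if k.sum(): print(lo,k.sum(),"min z",P[k,2].min().round(4),"y range",Q[k,1].min().round(0),Q[k,1].max().round(0))
for r in finder.regions_of("side","loupe")[:1]:
    vv,uu=np.nonzero(r["region"]);L=np.array([deproj(K,T,a,b,d[b,a]) for a,b in zip(uu,vv)]);print("loupe",np.median(L,0),((np.median(L,0)-s["position"])@Rm*1000).round(0))
```

```text
[ 0.54504152 -0.14716983  0.05634146]
-100 18 min z 0.1669 y range -37.0 34.0
-90 105 min z 0.1428 y range -39.0 35.0
-80 166 min z 0.1422 y range -39.0 34.0
-70 69 min z 0.1539 y range -39.0 14.0
-60 39 min z 0.1534 y range -32.0 -10.0
-50 137 min z 0.1521 y range -39.0 11.0
-40 145 min z 0.1535 y range -39.0 1.0
-30 215 min z 0.1467 y range -39.0 -10.0
-20 250 min z 0.0848 y range -41.0 -8.0
-10 348 min z 0.0757 y range -45.0 0.0
0 301 min z 0.0774 y range -44.0 -7.0
10 529 min z 0.0839 y range -44.0 27.0
20 271 min z 0.1022 y range -41.0 33.0
30 233 min z 0.1396 y range -40.0 31.0
40 87 min z 0.1533 y range -34.0 24.0
50 64 min z 0.1531 y range -32.0 27.0
60 58 min z 0.1527 y range -32.0 27.0
70 94 min z 0.151 y range -38.0 36.0
80 190 min z 0.1419 y range -40.0 37.0
90 116 min z 0.1656 y range -42.0 36.0
loupe [ 0.63943281 -0.22078889  0.02200786] [ 34. -21. 118.]
```

Emit:
send_rows(
  rows=[
    [[2,0,0,0,0,0,0],[4,0,0,0,0,0,0],[6,0,0,0,0,0,0],[8,0,0,0,0,0,0],[10,0,0,0,0,0,0],[12,0,0,0,0,0,0],[13,0,0,0,0,0,0],[14,0,0,0,0,0,0]],
  ],
)

```text
clock: 5.55
position: [0.5451, -0.1471, 0.0423]
ee_rot: [0.382, 1.537, -0.382]
force: [-0.7, -1.0, 0.4]
width: 0.01
```

Emit:
send_rows(
  rows=[
    [[1,0,0,0,0,0,0],[1.5,0,0,0,0,0,0],[2,0,0,0,0,0,0],[2.5,0,0,0,0,0,0],[3,0,0,0,0,0,0],[3.5,0,0,0,0,0,0],[4,0,0,0,0,0,0],[4,0,0,0,0,0,0]],
  ],
)

```text
clock: 6.35
position: [0.5451, -0.1473, 0.0385]
ee_rot: [0.382, 1.537, -0.383]
force: [-0.6, -0.7, 4.0]
width: 0.005
```

```bash
python3 look.py l3
```

```text
6.35 [ 0.5451 -0.1473  0.0385] [-0.57 -0.65  4.  ]
```

View pics/l3.png

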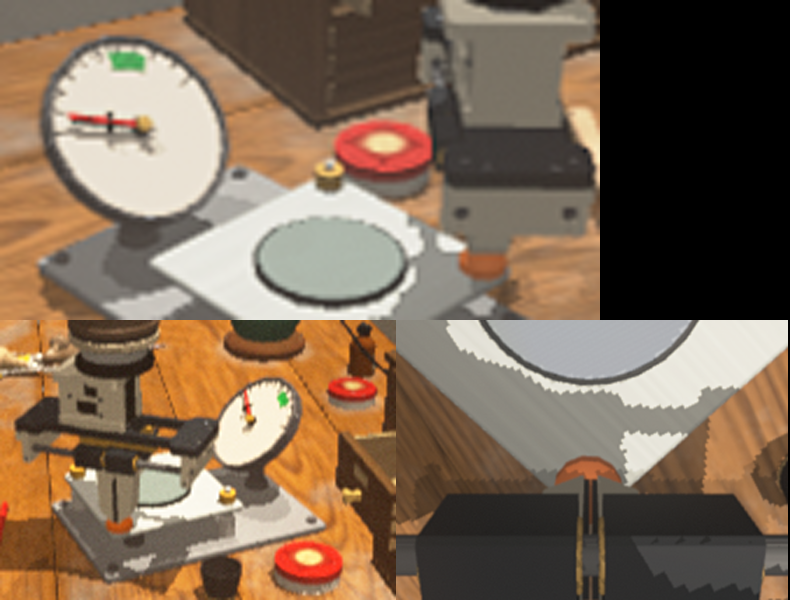

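Emit:
send_rows(
  rows=[
    [[1,0,0,0,0,0,0],[2,0,0,0,0,0,0],[3.5,0,0,0,0,0,0],[5,0,0,0,0,0,0],[6,0,0,0,0,0,0],[7,0,0,0,0,0,0],[7.5,0,0,0,0,0,0],[8,0,0,0,0,0,0]],
  ],
)

```text
clock: 7.3
position: [0.5448, -0.1479, 0.0304]
ee_rot: [0.382, 1.537, -0.384]
force: [-2.4, -2.4, 6.5]
width: 0.003
```

```bash
cat > dial.py <<'E'
from h import *
import sys
z=np.load("fit.npz");G=z["G"]
for n,box in {"scene":(266,320,134,190),"side":(335,385,165,225)}.items():
    K,T,_=calib(n);im,d=optics.get_image(n);x0,x1,y0,y1=box
    # rectify dial: 240x240, 0.5mm/px
    S=120
    src=[];dst=[]
    for a,b in [(-55,-55),(55,-55),(55,55),(-55,55)]: # (right,up) mm
        P=G[:3,3]+G[:3,0]*b/1000-G[:3,1]*a/1000
        src.append(proj(K,T,P));dst.append((S+a*2,S-b*2))
    Hm=cv2.getPerspectiveTransform(np.float32(src),np.float32(dst))
    w=cv2.warpPerspective(im,Hm,(240,240),flags=cv2.INTER_CUBIC);w=cv2.resize(w,(390,390))
    cv2.imwrite(f"pics/dial_{n}_{sys.argv[1]}.png",w[:,:,::-1])
a=cv2.imread(f"pics/dial_scene_{sys.argv[1]}.png");b=cv2.imread(f"pics/dial_side_{sys.argv[1]}.png");cv2.imwrite(f"pics/dial_{sys.argv[1]}.png",np.hstack([a,b]))
s=arm.observe();print(s["clock"],s["position"].round(4),s["force"].round(2))
E
python3 dial.py a; python3 look.py l4
```

```text
7.4 [ 0.5448 -0.1479  0.0304] [-2.47 -2.85  5.3 ]
7.4 [ 0.5448 -0.1479  0.0304] [-2.47 -2.85  5.3 ]
```

View pics/dial_a.png

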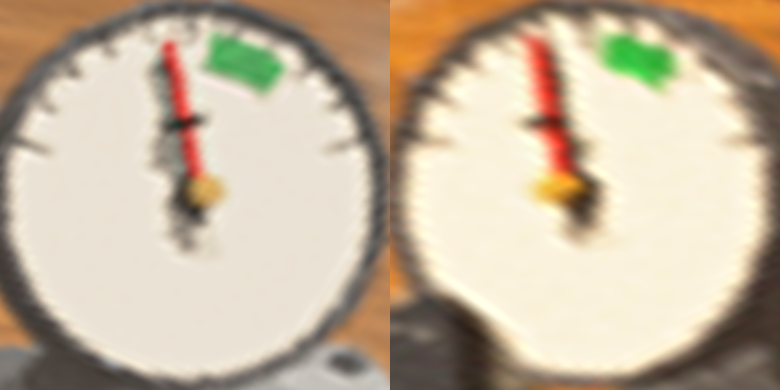

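View pics/l4.png

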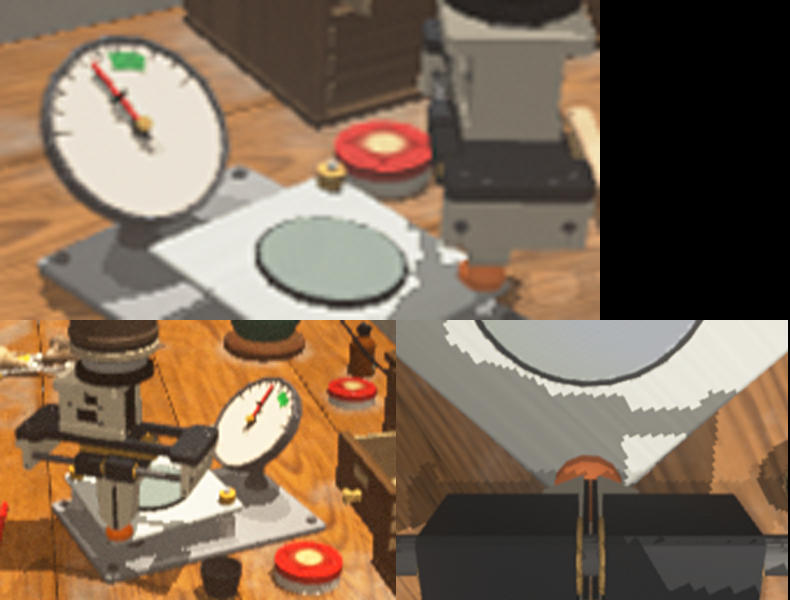

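Emit:
send_rows(
  rows=[
    [[0.7,0,0,0,0,0,0],[1.4,0,0,0,0,0,0],[2.1,0,0,0,0,0,0],[2.8,0,0,0,0,0,0],[3.4,0,0,0,0,0,0],[3.8,0,0,0,0,0,0],[4,0,0,0,0,0,0],[4,0,0,0,0,0,0]],
  ],
)

```text
clock: 8.35
position: [0.5448, -0.148, 0.0265]
ee_rot: [0.382, 1.537, -0.384]
force: [-2.7, -4.3, 6.4]
width: 0.007
```

```bash
python3 dial.py b; python3 look.py l5
```

```text
8.45 [ 0.5447 -0.148   0.0265] [-2.28 -3.81  6.32]
8.45 [ 0.5447 -0.148   0.0265] [-2.28 -3.81  6.32]
```

View pics/dial_b.png

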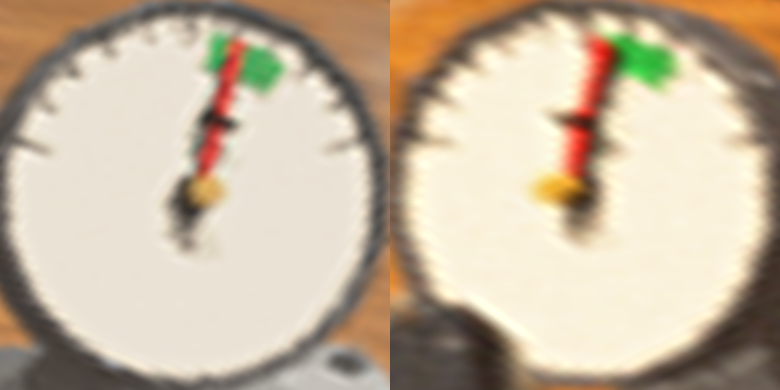

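View pics/l5.png

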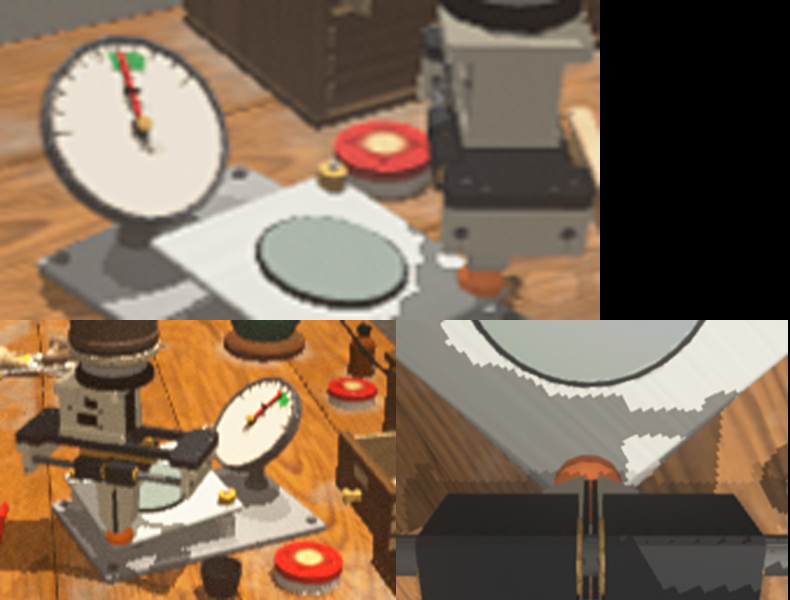

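Emit:
send_rows(
  rows=[
    [[0.3,0,0,0,0,0,0],[0.6,0,0,0,0,0,0],[0.9,0,0,0,0,0,0],[1.2,0,0,0,0,0,0],[1.2,0,0,0,0,0,0],[1.2,0,0,0,0,0,0],[1.2,0,0,0,0,0,0],[1.2,0,0,0,0,0,0]],
  ],
)

```text
clock: 9.4
position: [0.5448, -0.148, 0.0253]
ee_rot: [0.382, 1.537, -0.384]
force: [-3.4, -3.6, 7.5]
width: 0.004
```

```bash
python3 dial.py c
```

```text
9.5 [ 0.5447 -0.148   0.0253] [-3.66 -2.39  6.95]
```

View pics/dial_c.png

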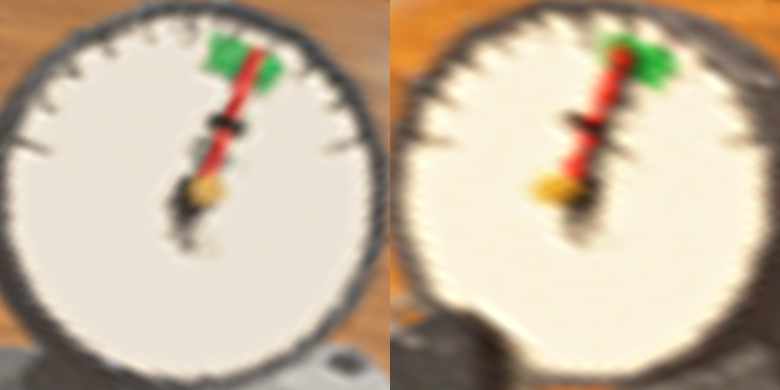

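Emit:
send_rows(
  rows=[
    [[0,0,0,0,0,0,0],[0,0,0,0,0,0,0],[0,0,0,0,0,0,0],[0,0,0,0,0,0,0],[0,0,0,0,0,0,0],[0,0,0,0,0,0,0],[0,0,0,0,0,0,0],[0,0,0,0,0,0,0]],
  ],
)

```text
clock: 10.3
position: [0.5448, -0.148, 0.0253]
ee_rot: [0.382, 1.537, -0.384]
force: [-3.0, -3.9, 6.5]
width: 0.006
```

Emit:
send_rows(
  rows=[
    [[-1,0,0,0,0,0,0],[-3,0,0,0,0,0,0],[-6,0,0,0,0,0,0],[-9,0,0,0,0,0,0],[-12,0,0,0,0,0,0],[-15,0,0,0,0,0,0],[-19,0,0,0,0,0,0],[-24,0,0,0,0,0,0]],
  ],
)

```text
clock: 11.1
position: [0.5449, -0.1466, 0.0492]
ee_rot: [0.382, 1.537, -0.382]
force: [1.0, -0.2, -0.8]
width: 0.009
```

Emit:
send_rows(
  rows=[
    [[-10,0,0,0,0,0,0],[-25,0,0,0,0,0,0],[-40,0,0,0,0,0,0],[-55,0,0,0,0,0,0],[-70,0,0,0,0,0,0],[-85,0,0,0,0,0,0],[-95,0,0,0,0,0,0],[-100,0,0,0,0,0,0]],
  ],
)

```text
clock: 11.9
position: [0.5456, -0.1471, 0.1505]
ee_rot: [0.382, 1.535, -0.382]
force: [0.4, 0.4, 0.5]
width: 0.001
```

```bash
python3 dial.py d; python3 look.py l6
```

```text
12.0 [ 0.5454 -0.1471  0.1498] [ 0.26  0.32 -0.93]
12.0 [ 0.5454 -0.1471  0.1498] [ 0.26  0.32 -0.93]
```

View pics/dial_d.png

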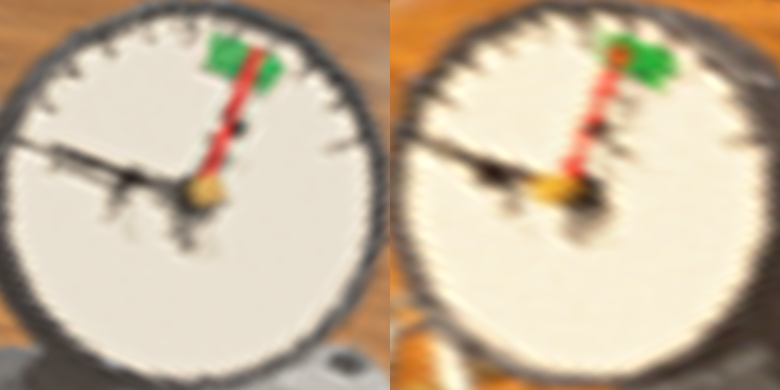

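View pics/l6.png

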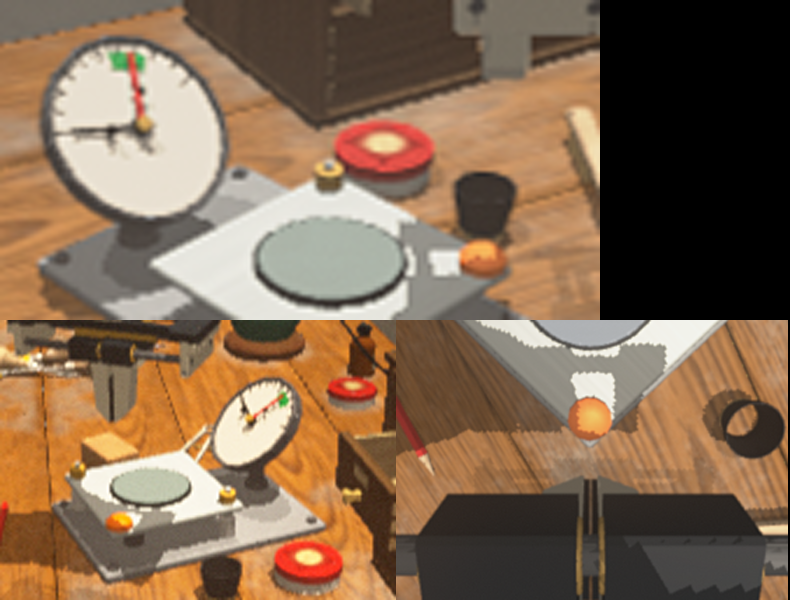

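The black hand is back on the first tick, and the red hand is standing in the green at about (245, 60) in the rectified dial. The plate is up, the gripper is about 90 mm clear of it, and the loose things in view have not moved.

```bash
python3 -c "
from h import *
s=arm.observe();print(s['clock'],abs(s['dq']).max());print(arm.sign_off())"
```

```text
12.15 0.005406505458966772
the job is handed in; nothing more can be done
None
```

I pressed the orange pad straight down with the shut fingertips until both pointers stood near the middle of the green mark. I held it there for about 1.5 s, then let the plate spring back, raised the gripper and handed the job in at 12.15 s of the 38 s.

**Last checks**
- **Dial:** both cameras show the black pointer back on the first tick. The red pointer is left standing in the green. I put it at about 1.6 rad, against a mark centre of about 1.64 rad.
- **Plate and bench:** the plate is back at rest. The loose things in the last views look unmoved; the brush, and the far end of the pencil, I did not check closely.
- **Arm:** it was nearly still when I handed in. The fingertips were about 110 mm above the pad, and the wrist force was within noise of zero. The highest wrist force I read was about 9 N, during the press.

**Disagreements**
- **Fingertip height:** the real fingertips sit about 20 mm above the reported TCP. All three cameras showed it, and the contact height agreed. I therefore went by force and the dial, not by the reported height.
- **Pointer angle:** the two camera views of the pointer differed by a few degrees because of viewing angle. Both placed it inside the green.

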